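Swing the bench magnifier over the culture dish

TASK

With a fingertip, push the swing arm of the bench magnifier round until its lens stands centred above the shallow round culture dish, so that, seen from straight above, the whole dish lies inside the lens rim; then take the hand away. Push gently, on the arm and never on the lens or its rim; do not grip the arm, and leave the dish and the other things round it where they stand.

Things in the scene. Friction and masses are not known exactly. Their poses are not given: they have to be found in the camera images.
- magnifier_arm (a joint): Swing angle of the magnifier's level arm about its upright column, rad, growing anticlockwise seen from above; limits -2.2 and 2.2; at 0 the arm points along the -x axis of magnifier_stand. It starts within 0.3 of 0 and may be pushed either way. Dry friction of 0.09 N m (about 1 N of push at 85 mm) and slight damping hold it wherever it is left.
- pivot (a point): Point on the pivot axis at the bar's mid-height, 150 mm above the bench. The hub's cap ends 170 mm above the bench.
- bar_mid (a point): Middle of the arm's bare aluminium bar (10 mm wide, 16 mm tall, z 142 to 158 mm above the bench): on its centre line, 85 mm from the pivot axis. The bar can be pushed on its upright side faces from 16 mm (hub) to 120 mm from the pivot axis; a black clamp block, 18 mm wide and 20 mm tall, fills 120 to 132 mm, then comes the lens rim.
- lens_center (a point): Centre of the round lens at the end of the arm, 180 mm from the pivot axis, 150 mm above the bench. Rim: black ring, 96 mm outside and 88 mm inside diameter, 12 mm tall, round clear glass. Not to be touched.
- magnifier_stand: The magnifier's fixed stand: round dark steel foot of 110 mm diameter and 20 mm height, with a steel column of 16 mm diameter up to the pivot. Fixed to the bench; origin on the pivot axis at the bench top, z up; -x is the arm's direction at joint value 0.
- petri_0: The culture dish: shallow round clear dish, 61 mm diameter, 15 mm tall, loose on the bench; origin at the centre of its underside. It lies within about 5 mm of the 180 mm circle on which the lens centre travels, at one of four places (joint about +-0.85 or +-1.45 rad); the bystanders take the others. The lens passes well above all.
- coverslip_box: Bystander: low clear rectangular box 74 x 92 x 26 mm, loose; origin at the centre of its underside.
- coplin_jar: Bystander: upright lidded glass staining jar 57 x 57 x 97 mm, the tallest of the four, loose; origin at the centre of its underside.
- dropper_white: Bystander: small white dropper bottle with pointed tip, 27 mm diameter, 66 mm tall, loose; origin at the centre of its underside.

How it is judged:
By the outcome, as a careful person would: the job done as asked, in the order asked, and still so for the second after the job is handed in, with the robot touching nothing.
It also fails if it takes over 35 s, if anything falls off the work surface, if the arm or the gripper's body presses on something with over 40 N, if the wrist force passes 120 N, or if a joint passes its speed limit or range.

ROBOT

A 6-joint arm with a two-finger parallel gripper is mounted at the origin on a cart in front of the work surface, level with it; the furniture and walls round the work are solid. World frame = base frame: x ahead of the robot, y to its left, z up, the work surface at z = 0. Lengths are in m, angles in rad, forces in N, time in s.
With the tool pointing down it reaches from about 0.3 to 0.775 m from the base axis. Payload 14.6 kg.
Tool frame: the origin (TCP) lies at the very end of the fingers, on their centre line; the grasp point (between the pads) lies 19 mm behind it (pinch_z is the distance from the TCP to the grasp point, in m); z points along the fingers, y is the direction in which the jaws open and shut (so a half turn about z gives the same grasp; the last joint's range is limited). The gripper opens to 94 mm and grips with 3 to 60 N. Pads are 16 mm wide; open, the fingers measure 119 mm over their backs; the gripper's body (75 mm by 177 mm) begins 78 mm behind the grasp point.
Start: joints at [1.059, 0.3, 1.521, -0, 1.321, -0.067], TCP at [0.237, 0.496, 0.205] pointing down, gripper open.
Joint ranges: [-3.03, 3.03], [-0.79, 2.21], [0.23, 2.52], [-1.04, 4.18], [0, 3.07], [-2.55, 2.55]. Speed limits (rad/s): [2.22, 2.22, 2.57, 3.14, 3.14, 3.14].

INTERFACE

Orientations are given as [roll, pitch, yaw] about the fixed x, y, z axes, in that order (R = Rz(yaw) Ry(pitch) Rx(roll)).
In Python, from station import get_obs, camera, hand_in, pinch_z gives the robot as it stands.
- The arm moves only by the tool servo_tool, never from a script. Its argument "moves" is a list that holds one entry, the list of rows, each a list of 7 numbers: the turn, a rotation vector about the tool's x, y, z normalised to -1 to 1, where 1 is pi/2 rad, then the shift along the tool's x, y, z normalised to -1 to 1, where 1 is 500 mm, then the closure, from 0 (fully open) to 1 (shut). In form: [[[rx, ry, rz, x, y, z, hand], ...]]. A call has 1 to 12 rows; each row is the pose to reach, as a shift and turn from the pose measured when the call began, along the tool's axes at that moment; what a row does not reach only later rows make up. A row lasts 1/12 s, in which the tool goes at most 41.7 mm and 7.16 degrees, less where a joint would pass 70% of its speed; a pose out of reach is approached as far as the arm can. A call with a number of a shift or a turn outside -1 to 1 is refused whole. A call with a gripper value outside its range is refused whole. The fingers move at their own pace and stop on an object; "squeeze" is the grip in N (left out, the last holds). Time passes only in rows, so rows that repeat a pose let the fingers close. It gives the time, the measured TCP pose, the force and the opening at its end, in the units of the state.
- get_obs(): the state, without advancing time (a new reading comes with each control period).
- camera(name): name is "scene" or "top"; returns a dict with "color" (400x640x3 uint8, red, green, blue), "intrinsics" (3x3 intrinsics, pixels), "rvec" (rotation vector, rad) and "tvec" (3), from world to camera coordinates, as OpenCV has them. Camera axes: x right, y down, z forward; pixel columns grow to the right and rows downward; lengths in m; the calibration is good to about 2 mm. A picture is of the moment at which its call begins. There is no depth.
- hand_in(): hands the job in, once; it reports no verdict.
The state is a dict: "time_s": time; "qpos": joint angles; "joint_vel": joint speeds; "tau": joint torques, N m; "ee_pos": TCP position; "eef_rot": TCP orientation; "force": force on the tool from outside, world axes, zero at the start; "moment": the same for the moment, N m; "grip_width": finger opening in m.
Only numpy, scipy, OpenCV 4.12 (cv2) and the standard library are available. Lean on these libraries where they do the work, as an engineer would, in place of code of your own. Each camera call takes 0.05 s, during which the arm holds its last target.

## Working session

There is one attempt and no reset: what is moved stays moved. The work goes in short steps, Python scripts to look and compute and a tool call to move; the robot and the scene stay as the last step left them, time stands still between calls to the robot, and variables do not carry over. Pictures are saved under pics/ and viewed, and the job is handed in when it is done.

Besides the shell and the picture viewer there is one more tool, called after "Emit:" as a command line: name --argument value ..., lists and objects as JSON in quotes. servo_tool: Moves the arm, as the interface text tells. Scaled input: -1 to 1 covers 500 mm each way for a shift and pi/2 rad each way for a turn. Its arguments: {"type":"object","properties":{"moves":{"type":"array"},"squeeze":{"type":"number"}},"required":["moves"]}

```bash
mkdir -p pics; cat > h.py <<'E'
import numpy as np, cv2
from station import get_obs, camera, hand_in, pinch_z
def snap(n,tag):
    c=camera(n); cv2.imwrite(f'pics/{tag}.png',c['color'][:,:,::-1]); np.savez(f'pics/{tag}.npz',**c); return c
def load(tag): return dict(np.load(f'pics/{tag}.npz'))
def ray(c,u,v,z):
    R=cv2.Rodrigues(c['rvec'])[0]; C=-R.T@c['tvec'].reshape(3)
    p=cv2.undistortPoints(np.array([[[u,v]]],float),c['intrinsics'],None)[0,0]
    d=R.T@np.array([p[0],p[1],1]); return C+d*(z-C[2])/d[2]
def proj(c,P): return cv2.projectPoints(np.array(P,float).reshape(-1,3),c['rvec'],c['tvec'],c['intrinsics'],None)[0].reshape(-1,2)
E
python3 - <<'E'
from h import *
snap('top','t0');snap('scene','s0');o=get_obs()
print(o)
for t in('t0','s0'):
    c=load(t);R=cv2.Rodrigues(c['rvec'])[0];print(c['intrinsics'].tolist(),-R.T@c['tvec'].reshape(3))
E
```

```text
{'time_s': 0.1, 'qpos': array([ 1.05940977e+00,  3.00427965e-01,  1.52152214e+00, -3.42964669e-05,
        1.32072721e+00, -6.65824758e-02]), 'joint_vel': array([-0.0020968 , -0.00157302, -0.00037902, -0.00029648,  0.00122007,
        0.00020838]), 'tau': array([ 2.97121196e-04, -5.32638538e+01, -3.53286195e+01,  7.09156855e-02,
        2.34658818e-02,  6.22744523e-06]), 'ee_pos': array([0.23653618, 0.49626657, 0.20493493]), 'eef_rot': array([-3.14050818e+00, -3.90194807e-05,  2.69679706e+00]), 'force': array([0.04894069, 0.26798419, 1.16718121]), 'moment': array([-0.02959158,  0.02783917, -0.00920116]), 'grip_width': 0.09385227533080441}
[[493.01842614587423, 0.0, 318.24558137999924], [0.0, 493.01842614587423, 187.97041078925702], [0.0, 0.0, 1.0]] [ 0.32187664 -0.01479414  1.18286759]
[[431.39896970311156, 0.0, 321.44302599849044], [0.0, 431.39896970311156, 198.75129036161914], [0.0, 0.0, 1.0]] [-0.17453076 -0.43782396  0.77743133]
```

View pics/t0.png

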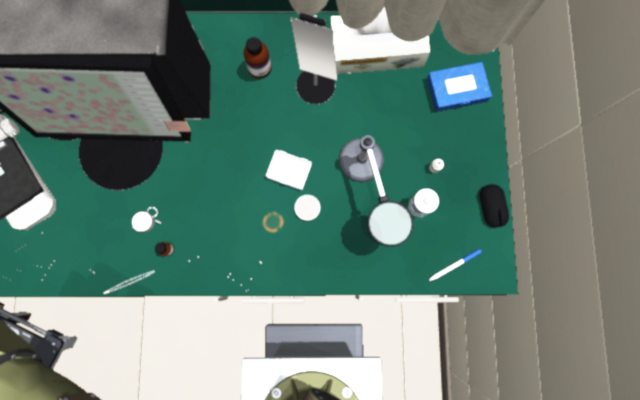

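View pics/s0.png

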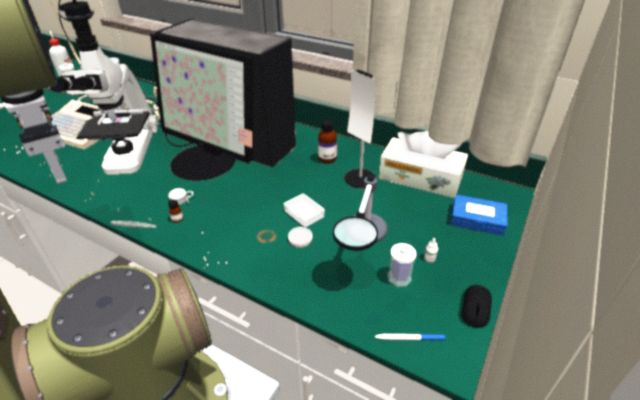

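```bash
python3 - <<'E'
from h import *
c=load('t0');im=c['color'][:,:,::-1]
cv2.imwrite('pics/t0z.png',cv2.resize(im[120:270,250:450],None,fx=4,fy=4,interpolation=cv2.INTER_CUBIC))
c2=load('s0');im2=c2['color'][:,:,::-1]
cv2.imwrite('pics/s0z.png',cv2.resize(im2[170:310,250:450],None,fx=4,fy=4,interpolation=cv2.INTER_CUBIC))
print(ray(c,367,143,.17),ray(c,390,223,.15),ray(c,360,160,.02),ray(c,307,207,.0075))
E
```

```text
[ 0.61028582 -0.12197807  0.17      ] [ 0.44140875 -0.16832877  0.15      ] [ 0.61036198 -0.11983674  0.02      ] [0.49766647 0.00919112 0.0075    ]
```

View pics/t0z.png

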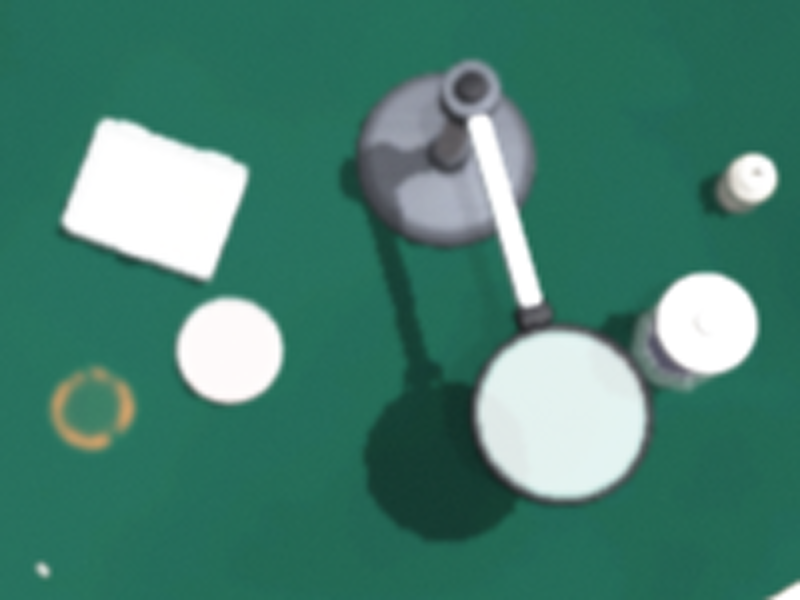

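View pics/s0z.png

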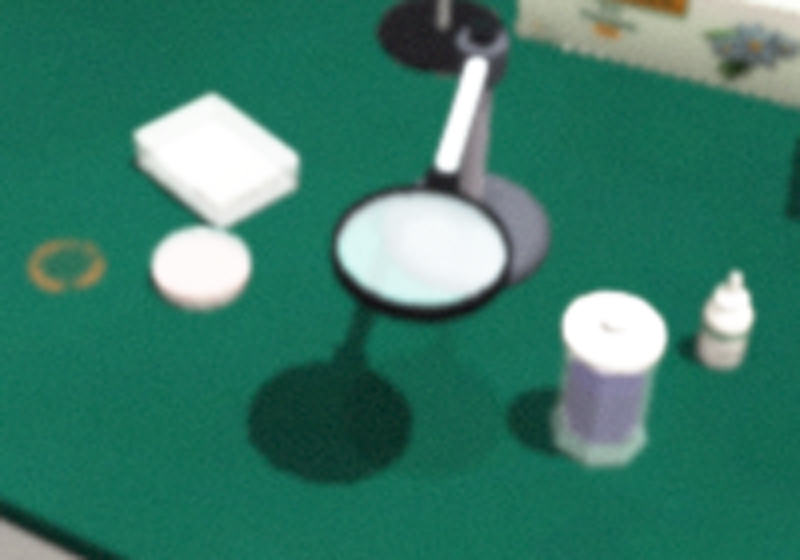

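```bash
cat > m.py <<'E'
from h import *
def blobs(im,lo,hi,box):
    x0,y0,x1,y1=box
    hsv=cv2.cvtColor(im,cv2.COLOR_RGB2HSV)[y0:y1,x0:x1]
    m=cv2.inRange(hsv,np.array(lo),np.array(hi))
    cs,_=cv2.findContours(m,cv2.RETR_EXTERNAL,cv2.CHAIN_APPROX_NONE)
    k=max(cs,key=cv2.contourArea); return k+np.array([[[x0,y0]]])
def circ(c,k,z):
    P=np.array([ray(c,*p[0],z)[:2] for p in k])
    A=np.c_[2*P,np.ones(len(P))]; s=np.linalg.lstsq(A,(P**2).sum(1),rcond=None)[0]
    return s[:2],np.sqrt(s[2]+s[:2]@s[:2])*2
E
python3 - <<'E'
from m import *
c=load('t0');im=c['color']
hs=cv2.cvtColor(im,cv2.COLOR_RGB2HSV)
for p in [(307,207),(300,230),(390,223),(370,223),(378,170),(384,199),(360,170),(368,142),(372,146)]: print(p,hs[p[1],p[0]])
k=blobs(im,(0,0,170),(180,60,255),(293,193,323,225));print('dish',circ(c,k,.013))
k=blobs(im,(0,0,150),(180,60,255),(365,203,416,248));print('glass',circ(c,k,.150))
k=blobs(im,(0,0,60),(180,90,160),(335,133,388,185));print('foot',circ(c,k,.02))
k=blobs(im,(0,0,190),(180,50,255),(366,148,390,198));r=cv2.minAreaRect(k);print('bar',r)
b=cv2.boxPoints(r); print([ray(c,*p,.158)[:2].round(4) for p in b])
c=load('s0');im=c['color']
hs=cv2.cvtColor(im,cv2.COLOR_RGB2HSV)
for p in [(300,236),(356,232),(370,180)]: print(p,hs[p[1],p[0]])
k=blobs(im,(0,0,170),(180,60,255),(285,226,315,250));print('dish s',circ(c,k,.013))
k=blobs(im,(0,0,150),(180,80,255),(333,219,378,248));print('glass',circ(c,k,.150))
print('cap',ray(c,250+482/4,170+40/4,.17))
c=load('t0');print('cap',ray(c,250+471/4,120+88/4,.17))
E
```

```text
(307, 207) [  0   4 254]
(300, 230) [ 82 168 111]
(390, 223) [ 84  15 242]
(370, 223) [ 86  16 226]
(378, 170) [110  11 207]
(384, 199) [114  12 105]
(360, 170) [110  27 192]
(368, 142) [120  14  93]
(372, 146) [112  28 174]
dish (array([0.49684862, 0.00901007]), np.float64(0.06163430455375053))
glass (array([ 0.44125636, -0.16816261]), np.float64(0.08712594811730515))
foot (array([ 0.61300519, -0.1234625 ]), np.float64(0.09768156960629228))
bar ((375.9622497558594, 171.867919921875), (49.724517822265625, 6.868027210235596), 74.05460357666016)
[array([ 0.6006, -0.1204]), array([ 0.6047, -0.1347]), array([ 0.5002, -0.1608]), array([ 0.4963, -0.1468])]
(300, 236) [  6   5 254]
(356, 232) [ 96   5 250]
(370, 180) [135  23  45]
dish s (array([0.49715704, 0.00715666]), np.float64(0.06653780811462225))
glass (array([ 0.44465628, -0.16750064]), np.float64(0.08438123883961604))
cap [ 0.60385494 -0.12976274  0.17      ]
cap [ 0.61248207 -0.12362774  0.17      ]
```

```bash
cat > g.py <<'E'
from m import *
from scipy.spatial.transform import Rotation as Ro
PV=np.array([.613,-.1238])
def toolgoal(q,r,off,z):  # arm deflection q (dir = pi+q), finger 'off' behind bar centreline (push is clockwise)
    f=np.pi+q; e=np.array([np.cos(f),np.sin(f)]); t=np.array([np.sin(f),-np.cos(f)])
    p=PV+r*e-off*t
    return np.r_[p,z], Ro.from_euler('xyz',[np.pi,0,np.arctan2(t[1],t[0])])
def rel(o,p,R):
    R0=Ro.from_euler('xyz',o['eef_rot']); 
    return np.r_[(R0.inv()*R).as_rotvec()/(np.pi/2), R0.inv().apply(p-o['ee_pos'])/.5]
E
python3 - <<'E'
from g import *
o=get_obs()
p,R=toolgoal(.255,.085,.05,.25);print(p,R.as_euler('xyz'),rel(o,p,R).round(4))
E
```

```text
[ 0.54336089 -0.19362402  0.25      ] [3.14159265 0.         1.82579633] [-7.0000e-04  3.0000e-04  5.5450e-01 -1.1476e+00 -9.8160e-01 -8.9100e-02]
```

Emit:
servo_tool --moves '[[[0,0,0.02,-0.02,-0.02,-0.03,1],[0,0,0.05,-0.06,-0.05,-0.06,1],[0,0,0.08,-0.11,-0.09,-0.09,1],[0,0,0.11,-0.16,-0.14,-0.09,1],[0,0,0.14,-0.21,-0.18,-0.09,1],[0,0,0.17,-0.26,-0.22,-0.09,1],[0,0,0.2,-0.31,-0.26,-0.09,1],[0,0,0.23,-0.36,-0.31,-0.09,1],[0,0,0.26,-0.41,-0.35,-0.09,1],[0,0,0.28,-0.46,-0.39,-0.09,1],[0,0,0.3,-0.5,-0.43,-0.09,1],[0,0,0.3,-0.52,-0.45,-0.09,1]]]'

```text
time_s: 1.1
ee_pos: [0.375, 0.179, 0.25]
eef_rot: [-3.14, 0.001, 2.222]
force: [0.3, 0.1, 0.4]
grip_width: 0.0175
```

```bash
python3 - <<'E'
from g import *
o=get_obs()
print(o['time_s'],o['ee_pos'],o['eef_rot'],o['qpos'],o['grip_width'])
p,R=toolgoal(.255,.085,.05,.25);print(rel(o,p,R).round(4))
E
```

```text
1.1 [0.3750228  0.17896577 0.25001848] [-3.14026257e+00  6.44586568e-04  2.22180619e+00] [ 3.57714170e-01 -4.14260461e-02  1.80153809e+00 -1.01960828e-03
  1.38256764e+00 -2.93103928e-01] 0.017544152443814943
[-8.000e-04  6.000e-04  2.521e-01 -7.968e-01 -1.838e-01  8.000e-04]
```

Emit:
servo_tool --moves '[[[0,0,0.02,-0.06,-0.01,0,1],[0,0,0.05,-0.13,-0.03,0,1],[0,0,0.07,-0.2,-0.05,0,1],[0,0,0.1,-0.28,-0.06,0,1],[0,0,0.12,-0.36,-0.08,0,1],[0,0,0.15,-0.44,-0.1,0,1],[0,0,0.17,-0.52,-0.12,0,1],[0,0,0.2,-0.6,-0.14,0,1],[0,0,0.22,-0.68,-0.16,0,1],[0,0,0.24,-0.74,-0.17,0,1],[0,0,0.252,-0.78,-0.18,0,1],[0,0,0.252,-0.797,-0.184,0,1]]]'

```text
time_s: 2.1
ee_pos: [0.5436, -0.1961, 0.2494]
eef_rot: [-3.139, 0.0, 1.823]
force: [-0.4, 0.6, -1.3]
grip_width: 0.0004
```

```bash
python3 - <<'E'
from g import *
o=get_obs()
print(o['time_s'],o['ee_pos'],o['eef_rot'],o['qpos'],o['grip_width'])
p,R=toolgoal(.255,.085,.045,.135);print(rel(o,p,R).round(4))
c=snap('top','t1');cv2.imwrite('pics/t1z.png',cv2.resize(c['color'][100:270,240:460,::-1],None,fx=3,fy=3))
E
```

```text
2.1 [ 0.54361449 -0.19614152  0.24935449] [-3.13932522e+00  4.01722948e-04  1.82296514e+00] [-0.40884376  0.33514921  1.37305056 -0.00172502  1.43493631 -0.66077715] 0.000388521152742242
[-0.0014  0.0003 -0.0018  0.0151  0.0013  0.2287]
```

View pics/t1z.png

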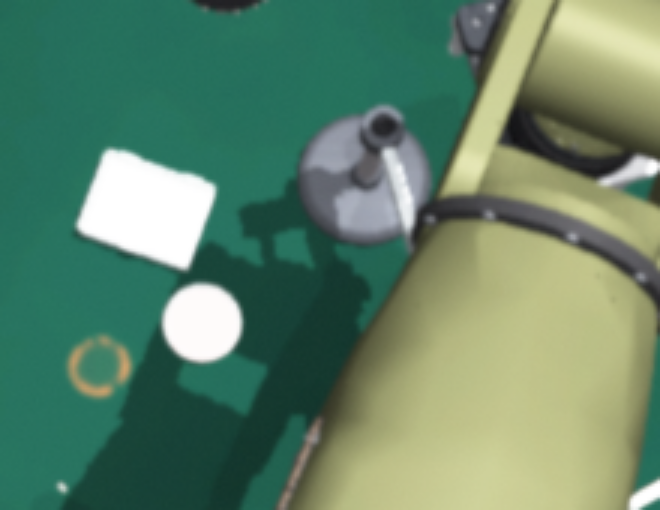

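The picture shows the hub (383,125 in the crop), the dish (202,322) and the inner bar still visible. The robot forearm hides the lens. The finger is on the -y side of the bar, so I'll descend there.

Emit:
servo_tool --moves '[[[0,0,0,0.005,0,0.03,1],[0,0,0,0.01,0,0.08,1],[0,0,0,0.015,0,0.13,1],[0,0,0,0.015,0,0.17,1],[0,0,0,0.015,0,0.2,1],[0,0,0,0.015,0,0.22,1],[0,0,0,0.015,0,0.229,1],[0,0,0,0.015,0,0.229,1]]]'

```text
time_s: 2.82
ee_pos: [0.5413, -0.1881, 0.1345]
eef_rot: [-3.139, -0.0, 1.825]
force: [0.4, 0.1, 0.1]
grip_width: 0.0003
```

```bash
python3 - <<'E'
from g import *
o=get_obs()
print(o['time_s'],o['ee_pos'],o['force'])
for off in (.03,.02,.013): 
  p,R=toolgoal(.255,.085,off,.137);print(rel(o,p,R).round(4))
c=snap('scene','s2');cv2.imwrite('pics/s2z.png',cv2.resize(c['color'][120:320,240:460,::-1],None,fx=3,fy=3))
E
```

```text
2.8167 [ 0.54127935 -0.18805928  0.13454227] [0.42298818 0.13019024 0.09806484]
[-0.0018 -0.0001 -0.0003  0.0282  0.0012 -0.0049]
[-0.0018 -0.0001 -0.0003  0.0482  0.0012 -0.0049]
[-0.0018 -0.0001 -0.0003  0.0622  0.0012 -0.0049]
```

View pics/s2z.png

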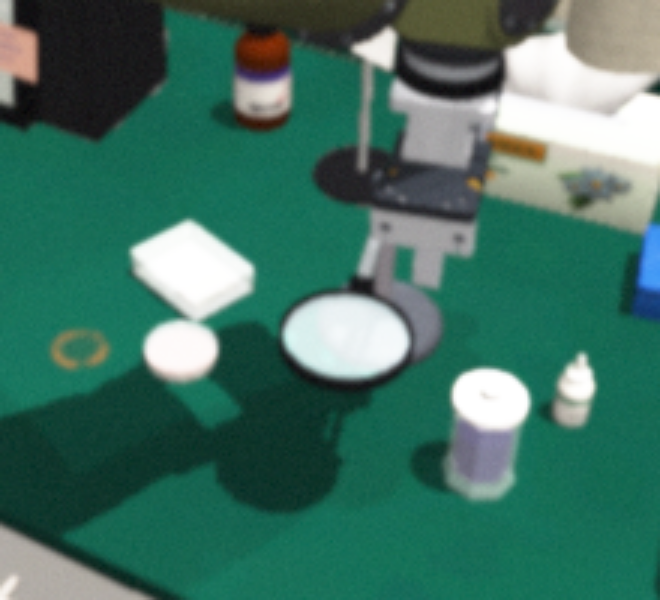

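Emit:
servo_tool --moves '[[[0,0,0,0.01,0,0,1],[0,0,0,0.025,0,0,1],[0,0,0,0.04,0,0,1],[0,0,0,0.05,0,-0.004,1],[0,0,0,0.056,0,-0.004,1],[0,0,0,0.06,0,-0.004,1],[0,0,0,0.06,0,-0.004,1]]]'

```text
time_s: 3.45
ee_pos: [0.5341, -0.159, 0.1376]
eef_rot: [-3.14, 0.001, 1.825]
force: [0.5, -0.0, 0.9]
grip_width: 0.0005
```

```bash
python3 - <<'E'
from g import *
o=get_obs()
print(o['time_s'],o['ee_pos'],o['force'])
for q in np.r_[.25,.24,.22,.195,.165,.13,.09,.05,.01,-.03,-.06,-.08,-.08]:
  p,R=toolgoal(q,.085,.013,.137);print(round(q,3),rel(o,p,R).round(3).tolist())
E
```

```text
3.45 [ 0.53411971 -0.15896983  0.13763211] [ 0.45364908 -0.00787589  0.90474792]
0.25 [-0.001, 0.001, 0.003, 0.003, 0.0, 0.001]
0.24 [-0.001, 0.001, 0.009, 0.005, 0.0, 0.001]
0.22 [-0.001, 0.001, 0.022, 0.008, -0.0, 0.001]
0.195 [-0.001, 0.001, 0.038, 0.013, -0.001, 0.001]
0.165 [-0.001, 0.001, 0.057, 0.018, -0.001, 0.001]
0.13 [-0.001, 0.001, 0.079, 0.024, -0.002, 0.001]
0.09 [-0.001, 0.001, 0.105, 0.031, -0.002, 0.001]
0.05 [-0.001, 0.001, 0.13, 0.037, -0.001, 0.001]
0.01 [-0.001, 0.001, 0.156, 0.044, -0.001, 0.001]
-0.03 [-0.001, 0.001, 0.181, 0.051, -0.0, 0.001]
-0.06 [-0.001, 0.001, 0.2, 0.056, 0.001, 0.001]
-0.08 [-0.001, 0.001, 0.213, 0.06, 0.001, 0.001]
-0.08 [-0.001, 0.001, 0.213, 0.06, 0.001, 0.001]
```

Emit:
servo_tool --moves '[[[0,0,0.003,0.003,0,0,1],[0,0,0.009,0.005,0,0,1],[0,0,0.022,0.008,0,0,1],[0,0,0.038,0.013,-0.001,0,1],[0,0,0.057,0.018,-0.001,0,1],[0,0,0.079,0.024,-0.002,0,1],[0,0,0.105,0.031,-0.002,0,1],[0,0,0.13,0.037,-0.001,0,1],[0,0,0.156,0.044,-0.001,0,1],[0,0,0.181,0.051,0,0,1],[0,0,0.2,0.056,0.001,0,1],[0,0,0.213,0.06,0.001,0,1]]]'

```text
time_s: 4.45
ee_pos: [0.5271, -0.1297, 0.1376]
eef_rot: [-3.14, 0.001, 1.488]
force: [0.9, -2.4, -0.4]
grip_width: 0.0005
```

```bash
python3 - <<'E'
from g import *
o=get_obs()
print(o['time_s'],o['ee_pos'],o['eef_rot'],o['force'])
for q in np.r_[-.09,-.11,-.14,-.18,-.22,-.26,-.3,-.34,-.38,-.42,-.45,-.46]:
  p,R=toolgoal(q,.085,.013,.137);print(round(q,3),rel(o,p,R).round(3).tolist())
c=snap('scene','s3');cv2.imwrite('pics/s3z.png',cv2.resize(c['color'][120:320,240:460,::-1],None,fx=3,fy=3))
E
```

```text
4.45 [ 0.52707842 -0.12971382  0.13755293] [-3.14046066e+00  1.36980493e-03  1.48814855e+00] [ 0.90600285 -2.4337709  -0.44022923]
-0.09 [-0.001, 0.001, 0.005, 0.001, 0.0, 0.001]
-0.11 [-0.001, 0.001, 0.017, 0.005, -0.0, 0.001]
-0.14 [-0.001, 0.001, 0.037, 0.01, -0.001, 0.001]
-0.18 [-0.001, 0.001, 0.062, 0.017, -0.001, 0.001]
-0.22 [-0.001, 0.001, 0.087, 0.023, -0.002, 0.001]
-0.26 [-0.001, 0.001, 0.113, 0.03, -0.002, 0.001]
-0.3 [-0.001, 0.001, 0.138, 0.037, -0.001, 0.001]
-0.34 [-0.001, 0.001, 0.164, 0.044, -0.001, 0.001]
-0.38 [-0.001, 0.001, 0.189, 0.051, 0.0, 0.001]
-0.42 [-0.001, 0.001, 0.215, 0.058, 0.001, 0.001]
-0.45 [-0.001, 0.001, 0.234, 0.063, 0.002, 0.001]
-0.46 [-0.001, 0.001, 0.24, 0.064, 0.003, 0.001]
```

View pics/s3z.png

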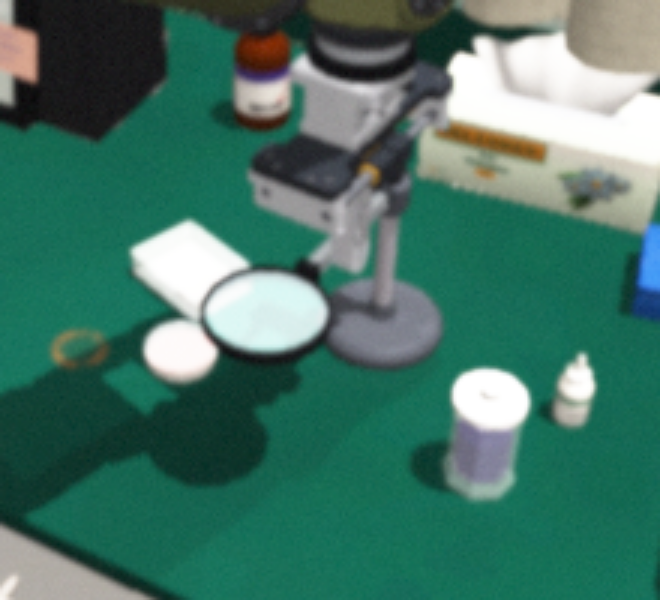

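The lens has swung with the finger, which is to the right of the bar. It's now at (266,312) in the crop, moving toward the dish at (180,350). The push force is about 2.5 N, so I'll continue.

Emit:
servo_tool --moves '[[[0,0,0.005,0.001,0,0,1],[0,0,0.017,0.005,0,0,1],[0,0,0.037,0.01,-0.001,0,1],[0,0,0.062,0.017,-0.001,0,1],[0,0,0.087,0.023,-0.002,0,1],[0,0,0.113,0.03,-0.002,0,1],[0,0,0.138,0.037,-0.001,0,1],[0,0,0.164,0.044,-0.001,0,1],[0,0,0.189,0.051,0,0,1],[0,0,0.215,0.058,0.001,0,1],[0,0,0.234,0.063,0.002,0,1],[0,0,0.24,0.064,0.003,0,1]]]'

```text
time_s: 5.5
ee_pos: [0.5311, -0.0973, 0.1375]
eef_rot: [-3.141, 0.002, 1.109]
force: [-1.4, -0.0, 0.5]
grip_width: 0.0005
```

```bash
python3 - <<'E'
from g import *
o=get_obs()
print(o['time_s'],o['ee_pos'],o['eef_rot'],o['force'])
for q in np.r_[-.47,-.49,-.52,-.56,-.6,-.64,-.67,-.7,-.73,-.75,-.76,-.77]:
  p,R=toolgoal(q,.085,.013,.137);print(round(q,3),rel(o,p,R).round(3).tolist())
E
```

```text
5.5 [ 0.53114977 -0.09732521  0.13748755] [-3.14065099e+00  1.53400391e-03  1.10874562e+00] [-1.38147003 -0.0357643   0.46589118]
-0.47 [-0.001, 0.001, 0.005, 0.001, -0.0, 0.001]
-0.49 [-0.001, 0.001, 0.018, 0.004, -0.001, 0.001]
-0.52 [-0.001, 0.001, 0.037, 0.009, -0.001, 0.001]
-0.56 [-0.001, 0.001, 0.062, 0.016, -0.002, 0.001]
-0.6 [-0.001, 0.001, 0.088, 0.023, -0.002, 0.001]
-0.64 [-0.001, 0.001, 0.113, 0.03, -0.002, 0.001]
-0.67 [-0.0, 0.001, 0.132, 0.035, -0.002, 0.001]
-0.7 [-0.0, 0.001, 0.151, 0.04, -0.001, 0.001]
-0.73 [-0.0, 0.001, 0.171, 0.046, -0.001, 0.001]
-0.75 [-0.0, 0.001, 0.183, 0.049, -0.0, 0.001]
-0.76 [-0.0, 0.001, 0.19, 0.051, -0.0, 0.001]
-0.77 [-0.0, 0.001, 0.196, 0.052, 0.0, 0.001]
```

Emit:
servo_tool --moves '[[[0,0,0.005,0.001,0,0,1],[0,0,0.018,0.004,-0.001,0,1],[0,0,0.037,0.009,-0.001,0,1],[0,0,0.062,0.016,-0.002,0,1],[0,0,0.088,0.023,-0.002,0,1],[0,0,0.113,0.03,-0.002,0,1],[0,0,0.132,0.035,-0.002,0,1],[0,0,0.151,0.04,-0.001,0,1],[0,0,0.171,0.046,-0.001,0,1],[0,0,0.183,0.049,0,0,1],[0,0,0.19,0.051,0,0,1],[0,0,0.196,0.052,0,0,1]]]'

```text
time_s: 6.5
ee_pos: [0.5428, -0.074, 0.1374]
eef_rot: [-3.141, 0.002, 0.8]
force: [0.1, -0.3, 0.3]
grip_width: 0.0003
```

```bash
python3 - <<'E'
from g import *
o=get_obs()
print(o['time_s'],o['ee_pos'],o['eef_rot'],o['force'])
c=snap('top','t4');cv2.imwrite('pics/t4z.png',cv2.resize(c['color'][100:270,240:460,::-1],None,fx=3,fy=3))
c=snap('scene','s4');cv2.imwrite('pics/s4z.png',cv2.resize(c['color'][120:320,240:460,::-1],None,fx=3,fy=3))
E
```

```text
6.5 [ 0.54277371 -0.07404562  0.13737162] [-3.14111494e+00  1.78977970e-03  8.00334112e-01] [ 0.07059839 -0.30534856  0.28875299]
```

View pics/t4z.png

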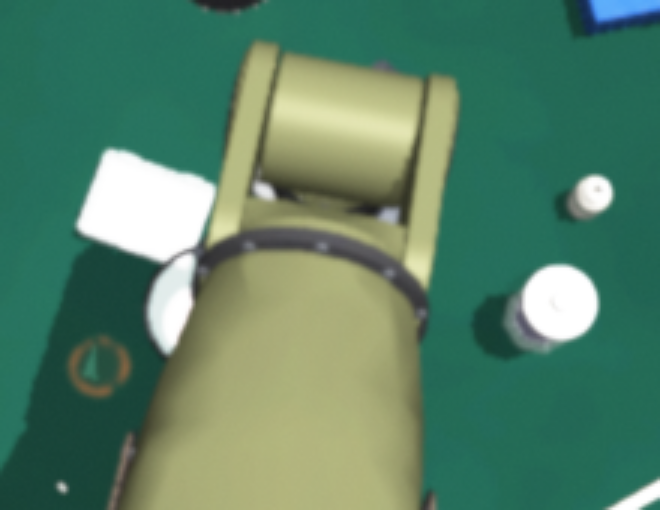

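View pics/s4z.png

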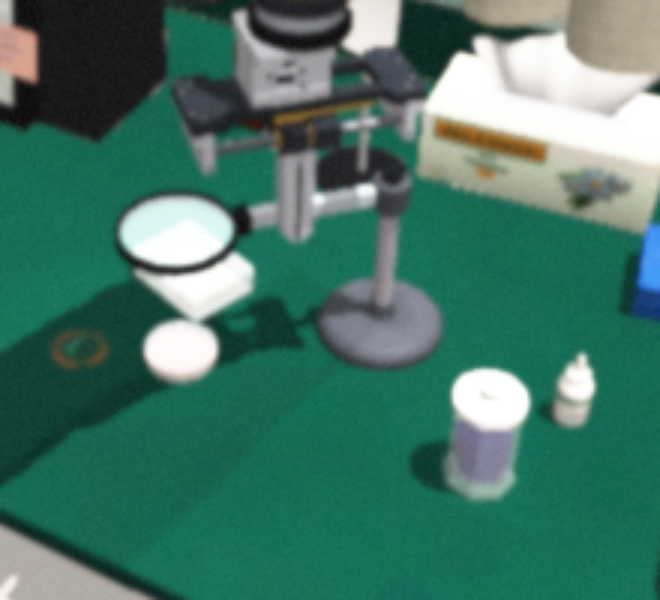

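The scene picture shows the lens centre at about (177,232) in the crop and the finger on the near side of the bar. Next I'll measure the lens from its rim in this view.

```bash
cat > lens.py <<'E'
from g import *
def glass(c,uv):
    g=cv2.cvtColor(c['color'],cv2.COLOR_RGB2GRAY).astype(float)
    # sample darkest rim pixel along radial rays about approx centre (3-D circle r=46 at z=.152)
    C=ray(c,*uv,.152); k=[]
    for a in np.linspace(0,2*np.pi,72,endpoint=False):
        rr=np.arange(.034,.058,.0005)
        P=np.c_[C[0]+rr*np.cos(a),C[1]+rr*np.sin(a),np.full(len(rr),.152)]
        px=proj(c,P).astype(np.float32)
        v=cv2.remap(g.astype(np.float32),px[:,0].copy(),px[:,1].copy(),cv2.INTER_LINEAR).ravel()
        i=v.argmin()
        if v[i]<60: k.append(P[i,:2])
    P=np.array(k)
    for _ in range(3):
        A=np.c_[2*P,np.ones(len(P))]; s=np.linalg.lstsq(A,(P**2).sum(1),rcond=None)[0]
        r=np.sqrt(s[2]+s[:2]@s[:2]); e=abs(np.hypot(*(P-s[:2]).T)-r); P=P[e<max(.002,np.median(e)*2)]
    d=s[:2]-PV
    return s[:2].round(4),round(2*r,4),len(P),'q',np.arctan2(-d[1],-d[0]).round(4),'r',np.hypot(*d).round(4)
E
python3 - <<'E'
from lens import *
print(glass(load('s0'),(250+424/4,170+248/4)))
print(glass(load('t0'),(390,223)))
print(glass(load('s4'),(240+177/3,120+232/3)))
E
```

```text
(array([ 0.4429, -0.1679]), np.float64(0.1), 28, 'q', np.float64(0.2538), 'r', np.float64(0.1757))
(array([ 0.4425, -0.1676]), np.float64(0.1005), 18, 'q', np.float64(0.2515), 'r', np.float64(0.176))
(array([4.867e-01, 2.000e-04]), np.float64(0.0994), 37, 'q', np.float64(-0.7761), 'r', np.float64(0.177))
```

```bash
python3 - <<'E'
from g import *
o=get_obs()
for q in np.r_[-.775,-.785,-.8,-.815,-.83,-.838,-.843,-.845]:
  p,R=toolgoal(q,.085,.013,.137);print(round(q,3),rel(o,p,R).round(4).tolist())
E
```

```text
-0.775 [-0.0003, 0.001, 0.0031, 0.0012, -0.0, 0.0008]
-0.785 [-0.0003, 0.001, 0.0095, 0.0029, -0.0002, 0.0008]
-0.8 [-0.0003, 0.001, 0.019, 0.0055, -0.0006, 0.0008]
-0.815 [-0.0003, 0.001, 0.0286, 0.008, -0.0009, 0.0008]
-0.83 [-0.0003, 0.001, 0.0381, 0.0106, -0.0011, 0.0008]
-0.838 [-0.0003, 0.001, 0.0432, 0.012, -0.0013, 0.0008]
-0.843 [-0.0003, 0.001, 0.0464, 0.0128, -0.0013, 0.0008]
-0.845 [-0.0003, 0.001, 0.0477, 0.0132, -0.0014, 0.0008]
```

Emit:
servo_tool --moves '[[[0,0,0.003,0.001,0,0,1],[0,0,0.0095,0.003,0,0,1],[0,0,0.019,0.0055,-0.0006,0,1],[0,0,0.0286,0.008,-0.0009,0,1],[0,0,0.038,0.0106,-0.001,0,1],[0,0,0.043,0.012,-0.001,0,1],[0,0,0.0464,0.0128,-0.001,0,1],[0,0,0.0477,0.0132,-0.0014,0,1],[0,0,0.0477,0.0132,-0.0014,0,1]]]'

```text
time_s: 7.35
ee_pos: [0.547, -0.0688, 0.1374]
eef_rot: [-3.141, 0.001, 0.726]
force: [-0.6, 0.7, 0.2]
grip_width: 0.0002
```

```bash
python3 - <<'E'
from lens import *
o=get_obs();print(o['time_s'],o['force'],o['ee_pos'])
c=snap('scene','s5')
r=glass(c,proj(c,[.495,.008,.152])[0]);print(r)
E
```

```text
7.35 [-0.57178531  0.70248733  0.22893251] [ 0.54696965 -0.06878531  0.1374382 ]
(array([0.4959, 0.0096]), np.float64(0.098), 33, 'q', np.float64(-0.8505), 'r', np.float64(0.1775))
```

Emit:
servo_tool --moves '[[[0,0,0,-0.01,0,0,1],[0,0,0,-0.03,0,0,1],[0,0,0,-0.06,0,0,1],[0,0,0,-0.09,0,0,1],[0,0,0,-0.1,0,-0.02,1],[0,0,0,-0.1,0,-0.06,1],[0,0,0,-0.1,0,-0.11,1],[0,0,0,-0.1,0,-0.16,1],[0,0,0,-0.1,0,-0.2,1],[0,0,0,-0.1,0,-0.22,1],[0,0,0,-0.1,0,-0.23,1]]]'

```text
time_s: 8.32
ee_pos: [0.5099, -0.1021, 0.2544]
eef_rot: [3.14, -0.0, 0.726]
force: [-0.1, -0.0, 0.7]
grip_width: 0.0007
```

```bash
python3 - <<'E'
from g import *
o=get_obs();print(o['time_s'],o['force'],o['ee_pos'],o['qpos'])
print(rel(o,np.array([.37,-.31,.25]),Ro.from_euler('xyz',o['eef_rot'])).round(3))
E
```

```text
8.3167 [-0.14884817 -0.00898919  0.69710032] [ 0.50991896 -0.1020789   0.25441573] [-2.67451714e-01  1.97301804e-01  1.53452263e+00 -1.09001925e-03
  1.40806714e+00  5.77812057e-01]
[ 0.     0.     0.    -0.485  0.125  0.009]
```

Emit:
servo_tool --moves '[[[0,0,0,-0.02,0.005,0,1],[0,0,0,-0.06,0.015,0,1],[0,0,0,-0.11,0.03,0,1],[0,0,0,-0.17,0.045,0,1],[0,0,0,-0.23,0.06,0,1],[0,0,0,-0.29,0.075,0,1],[0,0,0,-0.35,0.09,0,1],[0,0,0,-0.41,0.105,0,1],[0,0,0,-0.45,0.115,0,1],[0,0,0,-0.475,0.125,0,1],[0,0,0,-0.485,0.125,0,1],[0,0,0,-0.485,0.125,0,1]]]'

```text
time_s: 9.32
ee_pos: [0.3689, -0.3102, 0.2536]
eef_rot: [3.141, 0.0, 0.724]
force: [-0.6, 0.3, -0.3]
grip_width: 0.0005
```

```bash
python3 - <<'E'
from lens import *
o=get_obs();print(o['time_s'],o['force'],o['ee_pos'])
c=snap('scene','s6');cv2.imwrite('pics/s6z.png',cv2.resize(c['color'][120:320,240:460,::-1],None,fx=3,fy=3))
print(glass(c,proj(c,[.495,.008,.152])[0]))
k=blobs(c['color'],(0,0,170),(180,60,255),(285,226,315,250));print('dish s',circ(c,k,.013))
c=snap('top','t6');cv2.imwrite('pics/t6z.png',cv2.resize(c['color'][100:270,240:460,::-1],None,fx=3,fy=3))
print(glass(c,proj(c,[.495,.008,.152])[0]))
E
```

```text
9.3167 [-0.55812984  0.32148524 -0.31178053] [ 0.36890062 -0.31024267  0.25357413]
(array([0.4974, 0.0104]), np.float64(0.101), 36, 'q', np.float64(-0.8596), 'r', np.float64(0.1771))
dish s (array([0.49719158, 0.00691381]), np.float64(0.06634919332619355))
(array([0.4952, 0.0108]), np.float64(0.0993), 21, 'q', np.float64(-0.8519), 'r', np.float64(0.1789))
```

View pics/t6z.png

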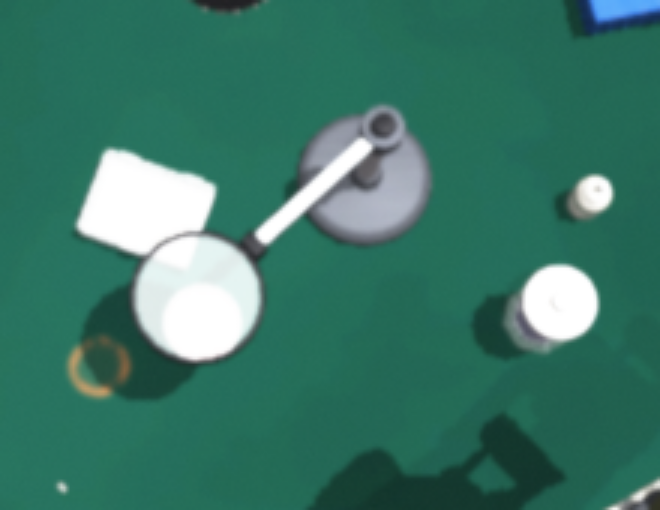

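View pics/s6z.png

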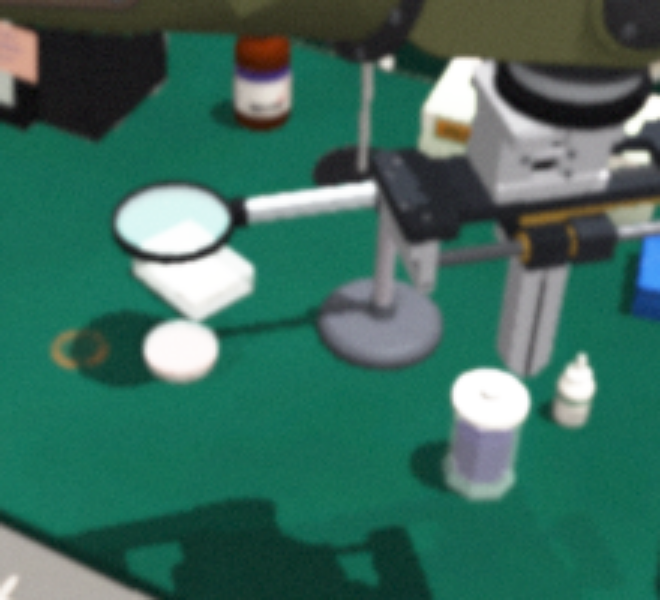

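The top view shows the lens at (198,297) with the dish seen through it. The dish looks offset only because of the camera's parallax. Corrected for height, the lens centre is about (0.496, 0.0105) and the dish about (0.497, 0.008). The bystanders are where they started and the hand is clear.

```bash
python3 -c "
from station import *
print(hand_in())"
```

```text
the job is handed in; nothing more can be done
None
```

The lens now stands over the culture dish. I pushed the arm's bare bar with the closed fingertips, about 85 mm from the pivot, round roughly 1.1 rad clockwise. Then I backed the hand off, lifted it and moved it well clear before handing in at about 9.4 s.

- **Centring:** after the hand left, the lens centre measured (0.497, 0.010) in the scene view and (0.495, 0.011) in the top view. The dish is at about (0.497, 0.008). That is roughly 2–4 mm off centre, and the dish has about 13 mm of room inside the rim.
- **Forces:** the largest push force I read, at the end of a move, was about 2.6 N.
- **Surroundings:** the dish re-measured within 0.3 mm of where it started. The box, jar and dropper looked unmoved in the pictures.
- **Disagreements:** the two views differ by about 2 mm, in line with the camera calibration. My measured lens-to-pivot distance came out at 176–179 mm instead of 180. The rim fits gave 98–101 mm, slightly larger than the stated 96 mm.

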